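Pack the joint caps into their tin and cover it

TASK

Put the three wide flat white caps into the round metal tin, side by side and flat on its floor with their knobs up, and then put the tin's deep cover over them so that it sits fully down on the tin's foot all round. Leave the two narrow stoppers, the grey cone rings and the cork ring where they stand.

Things in the scene. Friction and masses are not known exactly. Their poses are not given: they have to be found in the camera images.
- tin: bottom of a round grey metal tin, fixed to the bench: foot plate 172 mm in diameter, 4 mm thick; on it a low round wall 134 mm inside, 140 mm outside diameter, top at 18 mm. Floor inside and foot outside are both at 4 mm. Three caps fit in a triangle, centres 37 mm from the tin's centre, 120 degrees apart, 5 to 6 mm room each side. Origin: centre of the underside, on the bench; z up
- cover: deep round grey metal cover, loose, open side down on the bench: 161 mm outside, 156 mm inside diameter, ceiling at 60, top face at 63 mm; upright black knob 18 mm in diameter on the centre, from 63 to 96 mm; 280 g. It goes over the tin's wall (8 mm play all round) and rests on the foot plate. Origin: centre of its open lower rim; z up along the knob
- cap_a: wide flat round cap of white plastic: a disc 50 mm in diameter and 14 mm thick (lower edge bevelled 3.5 mm) with an upright round knob 16 mm in diameter on its centre, from 14 mm up to the top at 46 mm; 60 g, loose, standing on the bench knob up. Origin: centre of its underside; z up along the knob
- cap_b: wide flat round cap of white plastic: a disc 50 mm in diameter and 14 mm thick (lower edge bevelled 3.5 mm) with an upright round knob 16 mm in diameter on its centre, from 14 mm up to the top at 46 mm; 60 g, loose, standing on the bench knob up. Origin: centre of its underside; z up along the knob
- cap_c: wide flat round cap of white plastic: a disc 50 mm in diameter and 14 mm thick (lower edge bevelled 3.5 mm) with an upright round knob 16 mm in diameter on its centre, from 14 mm up to the top at 46 mm; 60 g, loose, standing on the bench knob up. Origin: centre of its underside; z up along the knob
- stopper_a: tall narrow tapered stopper of the same white plastic, NOT to be moved: 26 mm wide at the foot, 32 mm at 30 mm height, above that a round knob 16 mm in diameter up to 58 mm; 50 g, loose, standing upright. Origin: centre of its underside
- stopper_b: tall narrow tapered stopper of the same white plastic, NOT to be moved: 26 mm wide at the foot, 32 mm at 30 mm height, above that a round knob 16 mm in diameter up to 58 mm; 50 g, loose, standing upright. Origin: centre of its underside
- cone_rings: bystander: thick round nest of blue-grey rubber cone rings, 84 mm in diameter, 36 mm high, 300 g, loose. Origin: centre of its underside
- cork_ring: bystander: flat ring of cork, 84 mm outside, 48 mm hole, 22 mm high, 60 g, loose. Origin: centre of its underside
There are look-alikes about, which are no part of the job. Leave any black or pink look-alike of the cap_c alone.

How it is judged (in metres and radians):
On the way:
1. all three caps lie flat, side by side, on the floor of the still open tin (horizontal distance between each of cap_a, cap_b, cap_c and tin below 0.045 m and z of cap_a in the frame of tin between 0 and 0.008 m and angle between each of cap_a, cap_b, cap_c's own z axis and vertical below 0.1 rad and linear speed of each of cap_a, cap_b, cap_c below 0.02 m/s and z of cap_b in the frame of tin between 0 and 0.008 m and z of cap_c in the frame of tin between 0 and 0.008 m and horizontal distance between cover and tin above 0.1 m), for 0.2 s.
At the end, for the whole second after the job is handed in: All three caps flat on the tin's floor, knob up (within 45 mm of its centre, underside under 8 mm, tilt under 0.1 rad); cover over them, rim under 8 mm, within 12 mm of centre, tilt under 0.05 rad; all at rest; stoppers upright, they and both rings within 20 mm of their start (horizontal distance between each of cap_a, cap_b, cap_c and tin below 0.045 m and z of cap_a in the frame of tin between 0 and 0.008 m and angle between each of cap_a, cap_b, cap_c's own z axis and vertical below 0.1 rad and linear speed of each of cap_a, cap_b, cap_c, cover below 0.02 m/s and z of cap_b in the frame of tin between 0 and 0.008 m and z of cap_c in the frame of tin between 0 and 0.008 m and horizontal distance between cover and tin below 0.012 m and z of cover in the frame of tin between 0 and 0.008 m and angle between cover's own z axis and vertical below 0.05 rad and distance of each of stopper_a, stopper_b, cone_rings, cork_ring from where it was at the start of the episode below 0.02 m and angle between each of stopper_a, stopper_b's own z axis and vertical below 0.2 rad); the robot touches nothing.
It fails at once if a narrow stopper is knocked over or moved by more than 20 mm (distance of any of stopper_a, stopper_b from where it was at the start of the episode above 0.02 m or angle between any of stopper_a, stopper_b's own z axis and vertical above 0.5 rad).
It fails at once if the cone rings or the cork ring are moved by more than 20 mm (distance of any of cone_rings, cork_ring from where it was at the start of the episode above 0.02 m).
It also fails if it takes over 99 s, if anything falls off the work surface, if the arm or the gripper's body presses on something with over 40 N, if the wrist force passes 120 N, or if a joint passes its speed limit or range.

ROBOT

A 7-joint arm with a two-finger parallel gripper is mounted at the origin on the work surface. World frame = base frame: x ahead of the robot, y to its left, z up, the work surface at z = 0. Lengths are in mm, angles in rad, forces in N, time in s.
With the tool pointing down it reaches from about 400 to 900 mm from the base axis. Payload 5.5 kg.
Tool frame: the origin (TCP) lies at the very end of the fingers, on their centre line; the grasp point (between the pads) lies 19 mm behind it; z points along the fingers, y is the line along which they close (so a half turn about z gives the same grasp; the last joint's range is limited). The gripper opens to 92 mm and grips with 3 to 60 N. Pads are 19 mm wide; open, the fingers measure 130 mm over their backs; the gripper's body (75 mm by 190 mm) begins 47 mm behind the grasp point.
Start: joints at [-0.994, 0.501, -0.427, 1.55, 0.221, 1.138, -0.21], TCP at [200.601, 618.271, 226.729] pointing down, gripper open.
Joint ranges: [-2.88, 2.88], [-0.31, 2.03], [-1.54, 1.56], [0.2, 2.42], [-1.41, 4.55], [0.19, 2.02], [-2.57, 2.57]. Speed limits (rad/s): [2.57, 2.57, 3.14, 3.14, 3.14, 3.14, 3.14].

INTERFACE

Orientations are given as a unit quaternion [x, y, z, w].
In Python, from plant import manip gives the robot as it stands.
- The arm moves only by the shell command python3 -m inch FILE [FORCE], which reads ROWS from the file FILE. ROWS is a JSON list of rows, 1 to 10 of them, each written [opening, [dx, dy, dz], turn]: the finger opening in mm, then dx, dy, dz in units of 25 mm, then a turn about the tool's z in rad; each row is the pose to reach, as a shift and turn from the pose commanded when the command began, along the tool's axes at that moment; what a row does not reach only later rows make up. A row lasts 1/10 s, in which the tool goes at most 50 mm and 0.15 rad, less where a joint would pass 70% of its speed; a pose out of reach is approached as far as the arm can. The fingers move at their own pace and stop on an object; FORCE is the grip in N (left out, the last holds). Time passes only in rows, so rows that do not move let the fingers close. It prints the time, the measured TCP pose, the force, the opening and the grip force at its end. Input that does not fit is refused with a message, and nothing moves.
- manip.read_state(): the state, without advancing time (a new reading comes with each control period).
- manip.grab_frame(name): name is "side" or "top" or "wrist"; returns the picture (420x560x3 uint8, blue, green, red); there is no depth.
- manip.get_calibration(name): a dict with "fov_y" (degrees; the focal length in pixels is half the picture's height over the tangent of half this angle, whatever the lens; pixels are square), "cx", "cy" (the principal point, pixels), "xyz" and "orientation" of the camera in the world. Camera axes: x right, y down, z forward; pixel columns grow to the right and rows downward; lengths in mm; the calibration is good to about 2 mm. A picture is of the moment at which its call begins: read the wrist's pose just before it. get_calibration takes no time and is no camera call; for the wrist camera it gives the pose at the moment of the call.
- manip.hand_in(): hands the job in; it is judged then, once.
The state is a dict: "time": time; "joint_positions": joint angles; "joint_vel": joint speeds; "joint_torque": joint torques, N m; "ee_pos": TCP position; "eef_rot": TCP orientation; "wrist_force": force on the tool from outside, world axes, zero at the start; "wrist_torque": the same for the moment, N m; "gripper_width": finger opening in mm; "gripper_force": force on a finger pad.
Only numpy, scipy, OpenCV 4.12 (cv2) and the standard library are available. Lean on these libraries where they do the work, as an engineer would, in place of code of your own. Each camera call takes 0.05 s, during which the arm holds its last target. There are 200 camera calls.

## Working session

There is one attempt and no reset: what is moved stays moved. The work goes in short steps, Python scripts to look and compute and a shell command to move; the robot and the scene stay as the last step left them, time stands still between calls to the robot, and variables do not carry over. Pictures are saved under pics/ and viewed, at most 14 in all, crops included, and the job is handed in when it is done.

```bash
mkdir -p pics; ls; python3 - <<'E'
from plant import manip
import cv2
for n in("top","side"):
    cv2.imwrite(f"pics/{n}0.png",manip.grab_frame(n)); print(n,manip.get_calibration(n))
print(manip.get_calibration("wrist"))
print(manip.read_state())
E
```

```text
pics
top {'fov_y': 50.908837259012714, 'cx': 277.0987188844054, 'cy': 210.8973891711096, 'xyz': array([432.1530573,  12.346208 , 844.4227001]), 'orientation': array([-0.70040399,  0.71041291, -0.05690279,  0.0388564 ])}
side {'fov_y': 46.51196962142057, 'cx': 280.1067061623667, 'cy': 213.2150665130321, 'xyz': array([ 441.13244328, -529.45195808,  701.31585449]), 'orientation': array([ 0.9361844 , -0.07280223,  0.03486098, -0.34211595])}
{'fov_y': 69.5284069774846, 'cx': 278.837651608949, 'cy': 211.08755777732614, 'xyz': array([137.569031  , 637.6741356 , 385.14206445]), 'orientation': array([0.80271432, 0.58360989, 0.07121085, 0.09989111])}
{'time': 0.1, 'joint_positions': array([-0.99379419,  0.50176307, -0.4268242 ,  1.55133543,  0.22081709,
        1.1382799 , -0.21031168]), 'joint_vel': array([-1.35841002e-03, -1.33151879e-03, -1.23697409e-03, -1.70895400e-03,
       -1.73110478e-03,  1.48639596e-03, -1.36974632e-05]), 'joint_torque': array([-9.79276694e-03, -5.67876828e+01, -5.83791018e+00, -2.79910326e+01,
       -6.89896359e-02,  2.40871467e-02,  3.98079317e-05]), 'ee_pos': array([200.47943   , 617.65877887, 225.782077  ]), 'eef_rot': array([ 1.56230147e-01,  9.87720302e-01, -8.47976368e-04, -1.65210384e-04]), 'wrist_force': array([-0.27425794, -0.39857429, -0.5165386 ]), 'wrist_torque': array([0.02969678, 0.01365803, 0.06134534]), 'gripper_force': 0.0, 'gripper_width': 91.99359727717335}
```

View pics/top0.png

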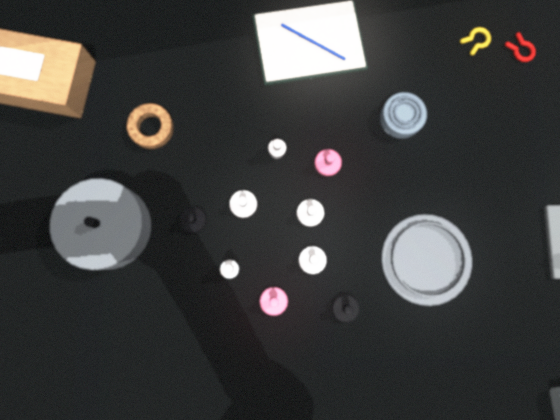

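View pics/side0.png

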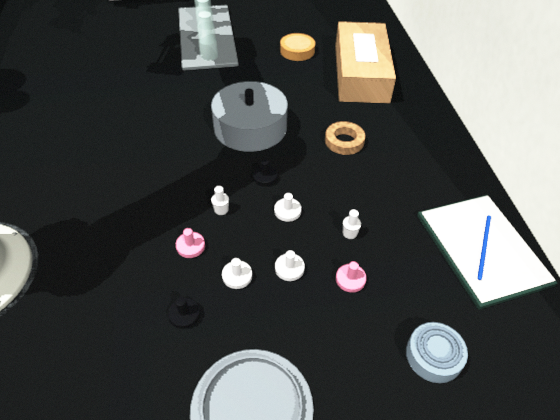

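Candidates in the top view:
- White discs: (243,204), (310,213) and (312,260). These are the three caps, being wide, flat and white.
- Narrow white stoppers: (277,148) and (229,269).
- Pink look-alikes: (328,162) and (273,301).
- Black look-alikes: (192,220) and (345,308).

The tin is at (427,259) and the cover at (100,224), with its knob at (92,222). The side view agrees: caps at (288,208), (237,273) and (290,266), stoppers at (220,200) and (351,225).

```bash
cat > h.py <<'E'
import numpy as np, cv2
from plant import manip
from scipy.spatial.transform import Rotation as R
def ray(cal,u,v):
    f=210/np.tan(np.radians(cal["fov_y"]/2))
    return R.from_quat(cal["orientation"]).apply([(u-cal["cx"])/f,(v-cal["cy"])/f,1.])
def onplane(cal,u,v,z):
    d=ray(cal,u,v); c=np.array(cal["xyz"]); return c+d*(z-c[2])/d[2]
def proj(cal,p):
    f=210/np.tan(np.radians(cal["fov_y"]/2))
    q=R.from_quat(cal["orientation"]).inv().apply(np.array(p)-cal["xyz"]); return np.array([cal["cx"]+f*q[0]/q[2],cal["cy"]+f*q[1]/q[2]])
def blobs(mask,amin):
    cs,_=cv2.findContours(mask.astype(np.uint8),cv2.RETR_EXTERNAL,cv2.CHAIN_APPROX_NONE)
    return [c for c in cs if cv2.contourArea(c)>amin]
def tool(delta):  # world vector -> tool axes
    return R.from_quat(manip.read_state()["eef_rot"]).inv().apply(delta)
E
python3 - <<'E'
from h import *
for n,a in(("top",100),("side",100)):
    im=cv2.imread(f"pics/{n}0.png").astype(int); cal=manip.get_calibration(n)
    print(n)
    m=(im.min(2)>130)&(im.max(2)-im.min(2)<40)
    for c in blobs(m,a):
        (u,v),(d1,d2),_=cv2.fitEllipse(c)
        if max(d1,d2)>130: continue
        x,y,w,h=cv2.boundingRect(c)
        p=onplane(cal,u,v,14); print("white",round(u),round(v),round(d1),round(d2),p.round(),"bbox",x,y,w,h)
    if n=="top":
        g=((im.max(2)>60)).astype(np.uint8)
        for nm,(x0,y0,x1,y1),z in(("tin",(370,205,485,315),4),("cover",(40,170,160,280),63),("cone",(375,88,432,142),36),("cork",(120,98,178,152),22)):
            c=max(blobs(g[y0:y1,x0:x1],50),key=cv2.contourArea)
            (u,v),ax,_=cv2.fitEllipse(c); u+=x0;v+=y0
            p=onplane(cal,u,v,z); k=ax[1]*(cal["xyz"][2]-z)/(210/np.tan(np.radians(cal["fov_y"]/2)))
            print(nm,round(u,1),round(v,1),np.round(ax,1),p.round(1),"diam",k)
        print("cover knob top",onplane(cal,89,221,96))
cal=manip.get_calibration("top")
im=cv2.imread("pics/top0.png"); cv2.imwrite("pics/crop.png",cv2.resize(im[130:330,170:370],(600,600),interpolation=cv2.INTER_CUBIC))
E
```

```text
top
white 277 304 12 22 [372.  -7.  14.] bbox 267 292 18 21
white 229 269 18 19 [437.  81.  14.] bbox 220 260 19 19
white 94 261 15 52 [457. 331.  14.] bbox 66 252 52 18
white 312 260 27 28 [452. -74.  14.] bbox 299 246 28 29
white 427 260 87 92 [ 449. -290.   14.] bbox 382 215 90 91
white 554 224 10 103 [ 514. -542.   14.] bbox 547 206 13 72
white 310 212 27 27 [542. -73.  14.] bbox 297 199 28 28
white 243 203 27 27 [560.  55.  14.] bbox 229 190 28 28
white 92 192 24 71 [586. 340.  14.] bbox 56 179 68 27
white 277 148 18 18 [669. -11.  14.] bbox 268 139 19 19
white 405 113 41 42 [ 737. -265.   14.] bbox 384 93 43 42
white 20 63 31 50 [844. 490.  14.] bbox 0 47 44 34
white 309 41 79 121 [889. -80.  14.] bbox 255 0 111 82
tin 426.6 259.6 [90.6 94.7] [ 449.1 -294.2    4. ] diam 180.40975247565785
cover 99.1 224.6 [ 92.8 101.1] [518.1 305.8  63. ] diam 179.0636932786048
cone 403.4 114.6 [45.5 48.9] [ 725.8 -254.9   36. ] diam 89.68958199356481
cork 149.6 125.5 [45.7 47.8] [712.6 232.5  22. ] diam 89.055935432727
cover knob top [520.84756063 310.53803182  96.        ]
side
white 254 392 74 116 [ 456. -277.   14.] bbox 190 350 123 70
white 438 350 52 59 [ 736. -257.   14.] bbox 410 322 58 57
white 350 279 17 26 [ 637. -115.   14.] bbox 338 270 27 18
white 236 274 29 30 [452. -77.  14.] bbox 222 258 30 31
white 289 266 29 29 [541. -75.  14.] bbox 275 250 30 31
white 188 245 16 23 [375.  -5.  14.] bbox 177 237 26 17
white 13 264 30 89 [83. -1. 14.] bbox 0 224 30 86
white 351 224 16 29 [668.  -3.  14.] bbox 343 209 18 30
white 287 208 26 27 [560.  53.  14.] bbox 274 193 28 29
white 220 201 16 28 [437.  90.  14.] bbox 211 186 18 29
white 218 106 12 26 [456. 375.  14.] bbox 211 92 15 27
white 275 99 18 36 [587. 383.  14.] bbox 260 83 27 32
white 365 47 24 34 [853. 566.  14.] bbox 353 33 25 29
white 203 33 51 67 [443. 693.  14.] bbox 179 0 54 68
```

View pics/crop.png

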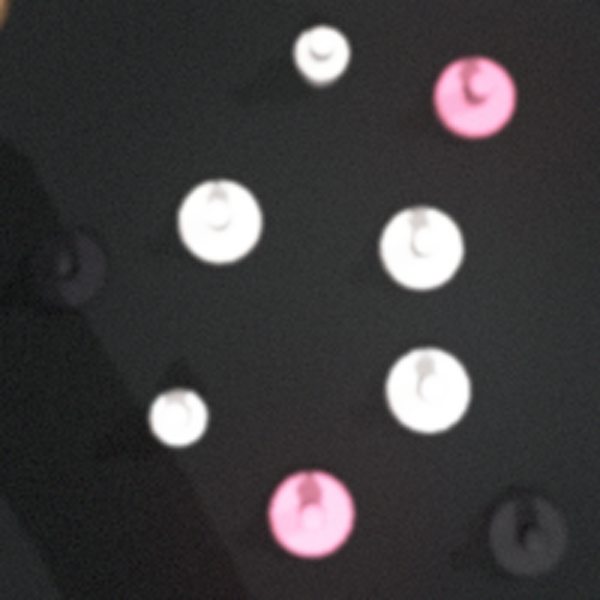

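The crop confirms the three wide white caps with central knobs at crop (220,222), (422,248) and (428,390). The stoppers are the small ones at (321,55) and (179,417); pink and black ones are decoys. Top and side positions agree to about 3 mm. I'm moving over cap C (560,54).

The manual's scale: shifts go in units of 25 mm. Converting my numbers, 55 mm is 2.2, -370 mm is -14.8.

```bash
echo '[[40, [-14.8, -12.2, 2.2], 0], [40, [-14.8, -12.2, 2.2], 0], [40, [-14.8, -12.2, 2.2], 0], [40, [-14.8, -12.2, 2.2], 0], [40, [-14.8, -12.2, 2.2], 0], [40, [-14.8, -12.2, 2.2], 0], [40, [-14.8, -12.2, 2.2], 0], [40, [-14.8, -12.2, 2.2], 0], [40, [-14.8, -12.2, 2.2], 0], [40, [-14.8, -12.2, 2.2], 0]]' > path.dat && python3 -m inch path.dat 20; echo '[[40, [-5.8, -4.76, 0.8], 0], [40, [-5.8, -4.76, 0.8], 0], [40, [-5.8, -4.76, 0.8], 0], [40, [-5.8, -4.76, 0.8], 0], [40, [-5.8, -4.76, 0.8], 0], [40, [-5.8, -4.76, 0.8], 0]]' > path.dat && python3 -m inch path.dat; cat > w.py <<'E'
from h import *
import sys
n=sys.argv[1]
im=None
cal=manip.get_calibration("wrist"); st=manip.read_state(); im=manip.grab_frame("wrist"); cv2.imwrite(f"pics/{n}.png",im)
im=im.astype(int)
m=(im.min(2)>130)&(im.max(2)-im.min(2)<40)
print("t",st["time"],"tcp",st["ee_pos"].round(1),R.from_quat(st["eef_rot"]).as_matrix().round(3).tolist())
for c in blobs(m,400):
    if len(c)<5: continue
    (u,v),ax,_=cv2.fitEllipse(c); p=onplane(cal,u,v,14); print(round(u),round(v),np.round(ax),p.round(1))
E
python3 w.py w1
```

```text
time: 1.1
ee_pos: [459.8, 209.7, 171.1]
eef_rot: [0.158, 0.987, -0.001, -0.0]
wrist_force: [-0.9, -0.5, -0.4]
gripper_width: 40.2
gripper_force: 0.0
time: 1.7
ee_pos: [559.3, 55.0, 151.0]
eef_rot: [0.158, 0.988, -0.0, -0.001]
wrist_force: [0.1, -0.5, 0.3]
gripper_width: 39.7
gripper_force: 0.0
t 1.7 tcp [559.3  55.  151. ] [[-0.95, 0.311, -0.002], [0.311, 0.95, 0.0], [0.001, -0.0, -1.0]]
523 397 [41. 66.] [874.9 256.8  14. ]
205 385 [ 75. 536.] [740.9 -97.7  14. ]
253 306 [22. 28.] [659.2  -8.8  14. ]
23 304 [31. 56.] [ 578.9 -247.5   14. ]
525 287 [60. 81.] [729.1 277.4  14. ]
333 281 [48. 58.] [658.   83.1  14. ]
335 249 [21. 33.] [624.   94.6  14. ]
222 249 [19. 33.] [587.6 -17.   14. ]
542 245 [35. 41.] [686.6 300.1  14. ]
157 218 [36. 54.] [535.  -68.5  14. ]
14 232 [32. 89.] [ 503.4 -214.4   14. ]
281 203 [49. 50.] [559.1  56.2  14. ]
117 138 [52. 59.] [450.6 -72.7  14. ]
264 64 [38. 42.] [432.7  81.2  14. ]
519 73 [103. 182.] [512.3 298.7  14. ]
```

View pics/w1.png

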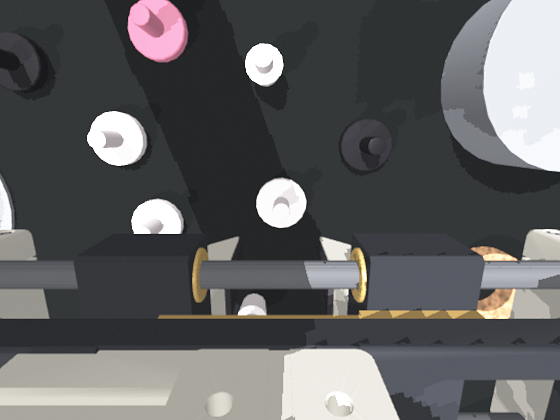

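The wrist view shows cap C at (281,203), which puts it at (559,56). That matches the other views, and it lies between the fingers. Descending to grip.

To row units: 130 mm is 5.2, 120 mm is 4.8.

```bash
echo '[[40, [0, 0, 2], 0], [40, [0, 0, 3.8], 0], [40, [0, 0, 4.8], 0], [40, [0, 0, 5.2], 0], [40, [0, 0, 5.2], 0], [0, [0, 0, 5.2], 0], [0, [0, 0, 5.2], 0], [0, [0, 0, 5.2], 0], [0, [0, 0, 5.2], 0]]' > path.dat && python3 -m inch path.dat 20;  echo '[[0, [0, 0, -0.8], 0], [0, [0, 0, -2.4], 0], [0, [0, 0, -3.6], 0], [0, [0, 0, -3.6], 0]]' > path.dat && python3 -m inch path.dat
```

```text
time: 2.65
ee_pos: [560.6, 56.1, 23.0]
eef_rot: [0.156, 0.988, 0.0, 0.001]
wrist_force: [-0.6, 0.8, 3.0]
gripper_width: 15.1
gripper_force: 20.0
time: 3.05
ee_pos: [563.3, 56.4, 116.7]
eef_rot: [0.156, 0.988, 0.001, 0.004]
wrist_force: [1.3, 0.1, -0.7]
gripper_width: 15.0
gripper_force: 20.0
```

To row units: -366 mm is -14.64, 1 mm is 0.04.

```bash
echo '[[0, [0.04, -14.64, -1.6], 0], [0, [0.04, -14.64, -1.6], 0], [0, [0.04, -14.64, -1.6], 0], [0, [0.04, -14.64, -1.6], 0], [0, [0.04, -14.64, -1.6], 0], [0, [0.04, -14.64, -1.6], 0], [0, [0.04, -14.64, -1.6], 0], [0, [0.04, -14.64, -1.6], 0], [0, [0.04, -14.64, -1.6], 0]]' > path.dat && python3 -m inch path.dat;python3 w.py w2
```

```text
time: 3.95
ee_pos: [443.4, -296.1, 151.7]
eef_rot: [0.16, 0.987, -0.001, -0.0]
wrist_force: [-0.2, -0.3, -0.7]
gripper_width: 15.3
gripper_force: 20.0
t 3.95 tcp [ 443.4 -296.1  151.7] [[-0.949, 0.316, -0.001], [0.316, 0.949, -0.002], [-0.0, -0.002, -1.0]]
521 397 [14. 52.] [759.8 -97.3  14. ]
202 385 [ 75. 535.] [ 624.2 -453.3   14. ]
528 305 [28. 41.] [638.2 -74.3  14. ]
68 304 [32. 57.] [ 478.3 -552.9   14. ]
487 276 [ 22. 158.] [ 588.8 -111.2   14. ]
281 276 [22. 83.] [ 519.7 -320.7   14. ]
80 275 [ 21. 150.] [ 450.6 -524.3   14. ]
50 252 [18. 38.] [ 417.9 -542.3   14. ]
524 229 [49. 81.] [548.4 -67.3  14. ]
288 188 [136. 158.] [ 431.2 -284.    14. ]
504 138 [51. 67.] [450.5 -73.7  14. ]
```

View pics/w2.png

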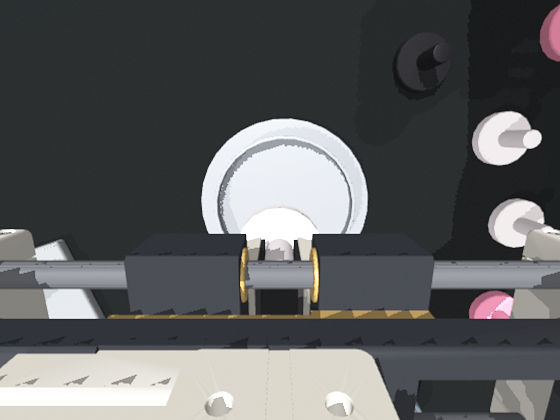

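The tin is at about (285,200), partly hidden by the held cap at (280,225). I'll fit its foot rim (R 86, z 4) from the visible upper arc.

```bash
cat > tin.py <<'E'
from h import *
import sys
from scipy.optimize import least_squares
def fit(cal,im,box,z,thr=60):
    x0,y0,x1,y1=box; g=(im.max(2)>thr)[y0:y1,x0:x1]
    c=max(blobs(g,50),key=cv2.contourArea)[:,0]+[x0,y0]
    c=c[(c[:,0]>x0+1)&(c[:,0]<x1-2)&(c[:,1]>y0+1)&(c[:,1]<y1-3)]
    P=np.array([onplane(cal,u,v,z)[:2] for u,v in c])
    r=least_squares(lambda q:np.hypot(*(P-q[:2]).T)-q[2],[*P.mean(0),80],loss="soft_l1")
    return r.x.round(1),np.sqrt(np.mean(r.fun**2)).round(2),len(P)
E
python3 - <<'E'
from tin import *
cal=manip.get_calibration("wrist")
print(fit(cal,cv2.imread("pics/w2.png"),(180,100,385,205),4,90))
cal=manip.get_calibration("top"); im=cv2.imread("pics/top0.png")
for t in(60,90,110): print(fit(cal,im,(370,205,485,315),4,t))
E
```

```text
(array([ 449.6, -289.8,   85.8]), np.float64(3.24), 252)
(array([ 450.3, -294.5,   88.6]), np.float64(0.57), 263)
(array([ 450.3, -294.4,   87.2]), np.float64(0.54), 258)
(array([ 450.3, -294.4,   86.4]), np.float64(0.55), 258)
```

```bash
python3 - <<'E'
from tin import *
cal=manip.get_calibration("wrist"); s=manip.read_state(); im=manip.grab_frame("wrist"); cv2.imwrite("pics/w3.png",im)
print(s["ee_pos"].round(1),s["joint_positions"].round(2))
for b in((180,100,385,205),(180,100,385,180)): print(fit(cal,im,b,4,90))
# held cap: disc (white, brighter) location
m=cv2.inRange(im,(225,225,225),(255,255,255)); c=max(blobs(m[190:240,200:360],50),key=cv2.contourArea); print(cv2.boundingRect(c))
a=s["ee_pos"]; t=np.array([450,-292.5,0])
print("tool delta to S1..3",[tool(t+37*np.array([np.cos(k),np.sin(k),0])-a).round(1).tolist() for k in np.radians([0,120,240])])
E
```

```text
[ 444.6 -293.2  151.3] [ 0.59  0.35 -0.06  1.92  0.03  0.86  1.76]
(array([ 448.3, -293. ,   85.8]), np.float64(4.2), 256)
(array([ 448.5, -293.3,   86. ]), np.float64(0.31), 191)
(25, 0, 121, 50)
tool delta to S1..3 [[-40.3, 13.6, 151.3], [22.4, 26.9, 151.4], [2.6, -34.0, 151.3]]
```

To row units: -39.7 mm is -1.588, 12.7 mm is 0.508.

```bash
echo '[[0, [-1.588, 0.508, 0], 0], [0, [-1.588, 0.508, 2.4], 0], [0, [-1.588, 0.508, 4], 0], [0, [-1.588, 0.508, 4], 0], [0, [-1.588, 0.508, 4], 0]]' > path.dat && python3 -m inch path.dat
```

```text
time: 4.55
ee_pos: [486.9, -289.6, 51.0]
eef_rot: [0.155, 0.988, 0.001, -0.002]
wrist_force: [0.0, -0.0, 0.5]
gripper_width: 15.1
gripper_force: 20.0
```

```bash
echo '[[0, [-0.02, -0.14, 0], 0], [0, [-0.02, -0.14, 0.6], 0], [0, [-0.02, -0.14, 0.84], 0], [0, [-0.02, -0.14, 0.84], 0], [0, [-0.02, -0.14, 0.84], 0]]' > path.dat && python3 -m inch path.dat; echo '[[0, [0, 0, 0.08], 0], [0, [0, 0, 0.08], 0]]' > path.dat && python3 -m inch path.dat
```

```text
time: 5.05
ee_pos: [486.7, -295.5, 31.0]
eef_rot: [0.156, 0.988, -0.0, 0.0]
wrist_force: [0.6, 0.8, -0.2]
gripper_width: 15.4
gripper_force: 20.0
time: 5.25
ee_pos: [486.8, -295.5, 28.8]
eef_rot: [0.156, 0.988, 0.0, 0.0]
wrist_force: [-0.2, 0.6, -0.8]
gripper_width: 15.6
gripper_force: 20.0
```

To row units: 2 mm is 0.08, 1 mm is 0.04.

```bash
echo '[[0, [0, 0.02, 0.08], 0], [0, [0, 0.04, 0.08], 0]]' > path.dat && python3 -m inch path.dat; echo '[[26, [0, 0, 0], 0], [26, [0, 0, 0], 0], [26, [0, 0, 0], 0], [26, [0, 0, -1.2], 0], [26, [0, 0, -3.2], 0], [26, [0, 0, -4.8], 0], [40, [0, 0, -4.8], 0]]' > path.dat && python3 -m inch path.dat;python3 w.py w4
```

```text
time: 5.45
ee_pos: [487.2, -295.0, 27.0]
eef_rot: [0.156, 0.988, -0.0, 0.0]
wrist_force: [-0.9, -1.9, 1.3]
gripper_width: 15.7
gripper_force: 20.0
time: 6.15
ee_pos: [491.1, -296.6, 152.9]
eef_rot: [0.156, 0.988, -0.002, 0.005]
wrist_force: [-0.2, 0.1, -0.2]
gripper_width: 30.1
gripper_force: 0.0
t 6.15 tcp [ 491.1 -296.6  152.9] [[-0.951, 0.309, 0.01], [0.309, 0.951, -0.005], [-0.011, -0.002, -1.0]]
203 385 [ 75. 532.] [ 678. -454.   14.]
529 304 [27. 47.] [687.  -71.1  14. ]
67 303 [32. 55.] [ 528.3 -556.7   14. ]
65 276 [16. 79.] [ 498.2 -542.4   14. ]
504 276 [ 22. 114.] [643.5 -92.8  14. ]
285 276 [ 21. 165.] [ 571.3 -316.7   14. ]
542 245 [34. 40.] [620.6 -50.5  14. ]
31 229 [48. 79.] [ 440.1 -551.    14. ]
512 179 [49. 64.] [540.6 -71.8  14. ]
268 157 [168. 189.] [ 445.8 -293.8   14. ]
498 87 [52. 70.] [450.5 -73.8  14. ]
```

View pics/w4.png

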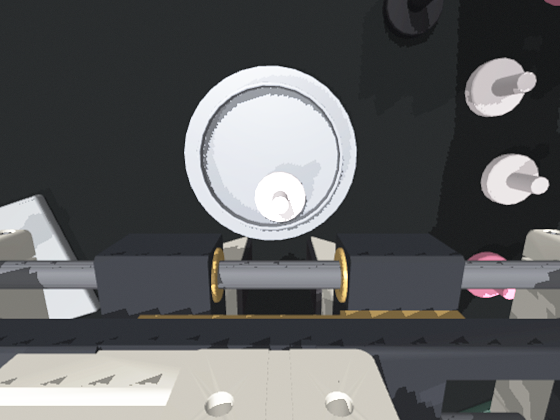

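Cap C lies flat in the tin at pixel (280,197). I'll re-measure the tin and the cap now the arm has settled.

```bash
cat > meas.py <<'E'
from tin import *
cal=manip.get_calibration("wrist"); s=manip.read_state(); im=manip.grab_frame("wrist"); cv2.imwrite("pics/m%.2f.png"%s["time"],im)
print("tcp",s["ee_pos"].round(1))
u,v=proj(cal,[449,-293.5,4]); r=int(105)
b=(max(0,int(u-r)),max(0,int(v-r)),min(560,int(u+r)),min(225,int(v+60)))
print("tin",fit(cal,im,b,4,90))
for thr in(246,250):
    m=np.zeros((420,560),np.uint8); m[b[1]:min(240,b[3]+40),b[0]:b[2]]=255
    m&=cv2.inRange(im,(thr,)*3,(255,)*3); m=cv2.morphologyEx(m,cv2.MORPH_OPEN,np.ones((3,3)))
    for c in blobs(m,300):
        (u,v),k=cv2.minEnclosingCircle(c); p=onplane(cal,u,v,18); print(thr,"cap",round(u),round(v),round(k),p.round(1))
E
python3 meas.py
```

```text
tcp [ 489.4 -295.7  150.1]
tin (array([ 448.8, -293.4,   86.3]), np.float64(0.31), 377)
246 cap 279 200 25 [ 485.9 -295.8   18. ]
246 cap 250 76 27 [ 370.6 -285.2   18. ]
250 cap 279 200 25 [ 485.6 -295.6   18. ]
```

To row units: 198.4 mm is 7.936, 104.4 mm is 4.176.

```bash
echo '[[40, [4.176, 7.936, 0], 0], [40, [4.176, 7.936, 0], 0], [40, [4.176, 7.936, 0], 0], [40, [4.176, 7.936, 0], 0], [40, [4.176, 7.936, 0], 0], [40, [4.176, 7.936, 0], 0], [40, [4.176, 7.936, 0], 0]]' > path.dat && python3 -m inch path.dat; cat > cap.py <<'E'
from h import *
import sys
q=[float(a) for a in sys.argv[1:3]]
cal=manip.get_calibration("wrist"); s=manip.read_state(); im=manip.grab_frame("wrist"); cv2.imwrite("pics/c%.2f.png"%s["time"],im)
print("tcp",s["ee_pos"].round(1),s["joint_positions"].round(2))
u,v=proj(cal,[*q,14]).astype(int); m=np.zeros((420,560),np.uint8); m[v-45:min(v+45,236),u-45:u+45]=255
m&=cv2.inRange(im,(140,)*3,(255,)*3)
c=max(blobs(m,300),key=cv2.contourArea); (a,b),k,_=cv2.fitEllipse(c); p=onplane(cal,a,b,14)
e=p-s["ee_pos"]; e[2]=0; print("cap",a,b,k,p.round(1),"tool delta",tool(e).round(1))
E
python3 cap.py 451.5 -74.5
```

```text
time: 6.95
ee_pos: [448.0, -73.3, 145.6]
eef_rot: [0.155, 0.988, -0.0, -0.001]
wrist_force: [-0.0, -0.8, -0.1]
gripper_width: 39.9
gripper_force: 0.0
tcp [448.  -73.3 145.6] [ 0.25  0.24 -0.17  2.11  0.06  0.8   1.31]
cap 280.049560546875 206.41323852539062 (49.681514739990234, 50.12677001953125) [450.  -73.6  14. ] tool delta [-1.9  0.3 -0. ]
```

To row units: 100 mm is 4, 123 mm is 4.92.

```bash
echo '[[40, [-0.06, 0, 1.6], 0], [40, [-0.06, 0, 3.2], 0], [40, [-0.06, 0, 4], 0], [40, [-0.06, 0, 4.4], 0], [40, [-0.06, 0, 4.72], 0], [40, [-0.06, 0, 4.92], 0], [40, [-0.06, 0, 4.92], 0]]' > path.dat && python3 -m inch path.dat; echo '[[40, [0, 0, 0], 0]]' > path.dat && python3 -m inch path.dat
```

```text
time: 7.7
ee_pos: [450.7, -74.4, 23.8]
eef_rot: [0.156, 0.988, -0.0, 0.0]
wrist_force: [0.7, 0.5, 0.5]
gripper_width: 39.8
gripper_force: 0.0
time: 7.8
ee_pos: [451.2, -74.2, 24.4]
eef_rot: [0.156, 0.988, -0.0, 0.001]
wrist_force: [0.4, 0.4, 0.5]
gripper_width: 40.1
gripper_force: 0.0
```

```bash
echo '[[0, [0, 0, 0.02], 0], [0, [0, 0, 0.02], 0], [0, [0, 0, 0.02], 0], [0, [0, 0, 0.02], 0], [0, [0, 0, -0.8], 0], [0, [0, 0, -2.4], 0], [0, [0, 0, -3.6], 0]]' > path.dat && python3 -m inch path.dat 20; echo '[[0, [-1.588, -7.312, 0], 0], [0, [-1.588, -7.312, 0], 0], [0, [-1.588, -7.312, 0], 0], [0, [-1.588, -7.312, 0], 0], [0, [-1.588, -7.312, 0], 0], [0, [-1.588, -7.312, 0], 0], [0, [-1.588, -7.312, 0.8], 0], [0, [-1.588, -7.312, 1.6], 0], [0, [-1.588, -7.312, 2.4], 0], [0, [-1.588, -7.312, 2.4], 0]]' > path.dat && python3 -m inch path.dat; echo '[[0, [0, 0, 0], 0], [0, [0, 0, 0], 0]]' > path.dat && python3 -m inch path.dat
```

```text
time: 8.5
ee_pos: [450.3, -73.9, 115.0]
eef_rot: [0.156, 0.988, 0.0, -0.0]
wrist_force: [1.3, 0.3, 0.1]
gripper_width: 15.4
gripper_force: 20.0
time: 9.5
ee_pos: [430.2, -256.8, 51.4]
eef_rot: [0.155, 0.988, 0.001, -0.003]
wrist_force: [0.3, -0.0, -0.5]
gripper_width: 15.7
gripper_force: 20.0
time: 9.7
ee_pos: [432.7, -259.7, 54.6]
eef_rot: [0.156, 0.988, -0.0, 0.001]
wrist_force: [-0.4, -1.0, -0.7]
gripper_width: 15.4
gripper_force: 20.0
```

To row units: 24 mm is 0.96, 22 mm is 0.88.

```bash
echo '[[0, [0, 0, 0.6], 0], [0, [0, 0, 0.88], 0], [0, [0, 0, 0.96], 0], [0, [0, 0, 0.96], 0]]' > path.dat && python3 -m inch path.dat; echo '[[0, [0, 0, 0.04], 0], [0, [0, 0, 0.08], 0]]' > path.dat && python3 -m inch path.dat
```

```text
time: 10.1
ee_pos: [431.8, -260.1, 29.9]
eef_rot: [0.156, 0.988, 0.0, -0.0]
wrist_force: [-0.1, -0.5, -0.3]
gripper_width: 15.3
gripper_force: 20.0
time: 10.3
ee_pos: [432.1, -260.4, 28.1]
eef_rot: [0.156, 0.988, -0.0, 0.0]
wrist_force: [0.3, 0.3, -1.4]
gripper_width: 15.2
gripper_force: 20.0
```

Releasing, then going to B (541,-73): the offset from here is about (109,187).

To row units: -122 mm is -4.88, -80 mm is -3.2.

```bash
echo '[[26, [0, 0, 0.04], 0], [26, [0, 0, 0.04], 0], [26, [0, 0, 0.04], 0], [26, [0, 0, -1.2], 0], [26, [0, 0, -3.2], 0], [26, [0, 0, -4.88], 0], [40, [0, 0, -4.88], 0]]' > path.dat && python3 -m inch path.dat; python3 meas.py; echo '[[40, [-1.84, 8.46, 0], 0], [40, [-1.84, 8.46, 0], 0], [40, [-1.84, 8.46, 0], 0], [40, [-1.84, 8.46, 0], 0], [40, [-1.84, 8.46, 0], 0], [40, [-1.84, 8.46, 0], 0], [40, [-1.84, 8.46, 0], 0]]' > path.dat && python3 -m inch path.dat;python3 cap.py 541.5 -73
```

```text
time: 11.0
ee_pos: [435.8, -262.3, 155.7]
eef_rot: [0.156, 0.988, -0.002, 0.005]
wrist_force: [1.0, -0.4, 0.2]
gripper_width: 30.1
gripper_force: 0.0
tcp [ 435.8 -262.3  155.7]
tin (array([ 447.6, -292.2,   84.9]), np.float64(6.52), 296)
246 cap 280 197 25 [ 431.6 -261.5   18. ]
250 cap 280 197 25 [ 431.4 -261.4   18. ]
time: 11.75
ee_pos: [539.6, -73.4, 148.4]
eef_rot: [0.156, 0.988, -0.0, -0.001]
wrist_force: [-0.2, -0.2, 0.1]
gripper_width: 39.6
gripper_force: 0.0
tcp [539.6 -73.4 148.4] [ 0.23  0.38 -0.17  1.89  0.09  0.88  1.27]
cap 281.3046875 203.9584503173828 (49.057621002197266, 49.402793884277344) [540.1 -72.   14. ] tool delta [-0.   1.5 -0. ]
```

To row units: 126 mm is 5.04, 122 mm is 4.88.

```bash
echo '[[40, [-0.02, 0.04, 1.6], 0], [40, [-0.02, 0.04, 3.2], 0], [40, [-0.02, 0.04, 4], 0], [40, [-0.02, 0.04, 4.6], 0], [40, [-0.02, 0.04, 4.88], 0], [40, [-0.02, 0.04, 5.04], 0], [40, [-0.02, 0.04, 5.04], 0]]' > path.dat && python3 -m inch path.dat; echo '[[40, [0, 0, 0], 0]]' > path.dat && python3 -m inch path.dat
```

```text
time: 12.5
ee_pos: [541.9, -72.8, 24.1]
eef_rot: [0.156, 0.988, -0.0, 0.0]
wrist_force: [0.2, -0.4, 0.0]
gripper_width: 40.0
gripper_force: 0.0
time: 12.6
ee_pos: [542.4, -72.6, 24.7]
eef_rot: [0.156, 0.988, 0.0, 0.001]
wrist_force: [0.3, 0.1, -0.6]
gripper_width: 40.1
gripper_force: 0.0
```

To row units: -90 mm is -3.6, -60 mm is -2.4.

```bash
echo '[[0, [0, 0, 0.02], 0], [0, [0, 0, 0.02], 0], [0, [0, 0, 0.02], 0], [0, [0, 0, 0.02], 0], [0, [0, 0, -0.8], 0], [0, [0, 0, -2.4], 0], [0, [0, 0, -3.6], 0]]' > path.dat && python3 -m inch path.dat 20; echo '[[0, [1.2, -10.976, 0], 0], [0, [1.2, -10.976, 0], 0], [0, [1.2, -10.976, 0], 0], [0, [1.2, -10.976, 0], 0], [0, [1.2, -10.976, 0], 0], [0, [1.2, -10.976, 0], 0], [0, [1.2, -10.976, 0], 0], [0, [1.2, -10.976, 0], 0], [0, [1.2, -10.976, 0.8], 0], [0, [1.2, -10.976, 1.2], 0]]' > path.dat && python3 -m inch path.dat; echo '[[0, [0, 0, 0], 0], [0, [0, 0, 0], 0]]' > path.dat && python3 -m inch path.dat
```

```text
time: 13.3
ee_pos: [541.5, -72.3, 115.0]
eef_rot: [0.156, 0.988, 0.0, -0.0]
wrist_force: [0.8, 0.2, -0.5]
gripper_width: 15.4
gripper_force: 20.0
time: 14.3
ee_pos: [429.0, -321.8, 82.7]
eef_rot: [0.155, 0.988, 0.001, -0.0]
wrist_force: [-0.0, 0.3, -0.8]
gripper_width: 15.6
gripper_force: 20.0
time: 14.5
ee_pos: [428.8, -323.0, 83.6]
eef_rot: [0.155, 0.988, 0.0, -0.0]
wrist_force: [-0.7, 0.1, 1.0]
gripper_width: 15.3
gripper_force: 20.0
```

To row units: 54 mm is 2.16, 52 mm is 2.08.

```bash
echo '[[0, [0, -0.04, 1], 0], [0, [0, -0.04, 1.8], 0], [0, [0, -0.04, 2.08], 0], [0, [0, -0.04, 2.16], 0], [0, [0, -0.04, 2.16], 0]]' > path.dat && python3 -m inch path.dat; echo '[[0, [0, 0, 0.04], 0], [0, [0, 0, 0.08], 0]]' > path.dat && python3 -m inch path.dat
```

```text
time: 15.0
ee_pos: [428.6, -325.2, 30.3]
eef_rot: [0.156, 0.988, -0.0, 0.0]
wrist_force: [-0.9, 0.6, -0.1]
gripper_width: 15.5
gripper_force: 20.0
time: 15.2
ee_pos: [428.7, -325.6, 28.6]
eef_rot: [0.156, 0.988, -0.0, 0.001]
wrist_force: [0.3, 1.1, -0.8]
gripper_width: 15.3
gripper_force: 20.0
```

```bash
echo '[[26, [0, 0, 0.04], 0], [26, [0, 0, 0.04], 0], [26, [0, 0, 0.04], 0], [26, [0, 0, -1.2], 0], [26, [0, 0, -3.2], 0], [26, [0, 0, -4.88], 0], [40, [-2, 1, -4.88], 0], [40, [-2.8, 2.2, -4.88], 0], [40, [-2.8, 2.2, -4.88], 0], [40, [-2.8, 2.2, -4.88], 0]]' > path.dat && python3 -m inch path.dat; echo '[[40, [0, 0, 0], 0], [40, [0, 0, 0], 0]]' > path.dat && python3 -m inch path.dat; python3 meas.py; cp pics/m*.png /tmp; cp $(ls -t pics/m*.png|head -1) pics/w5.png
```

```text
time: 16.2
ee_pos: [512.2, -293.0, 149.5]
eef_rot: [0.155, 0.988, 0.0, -0.0]
wrist_force: [-0.4, -0.3, -0.2]
gripper_width: 39.7
gripper_force: 0.0
time: 16.4
ee_pos: [510.1, -295.5, 149.4]
eef_rot: [0.157, 0.988, -0.0, -0.001]
wrist_force: [-0.7, 0.2, -0.5]
gripper_width: 40.1
gripper_force: 0.0
tcp [ 510.1 -295.5  149.4]
tin (array([ 448.5, -293.3,   86.1]), np.float64(0.27), 379)
246 cap 272 181 26 [ 485.5 -295.5   18. ]
246 cap 220 131 28 [ 426.5 -326.7   18. ]
246 cap 289 113 28 [ 431.1 -260.8   18. ]
250 cap 272 181 26 [ 485.5 -295.5   18. ]
250 cap 220 131 28 [ 426.5 -326.7   18. ]
250 cap 288 113 28 [ 430.9 -261.3   18. ]
```

View pics/w5.png

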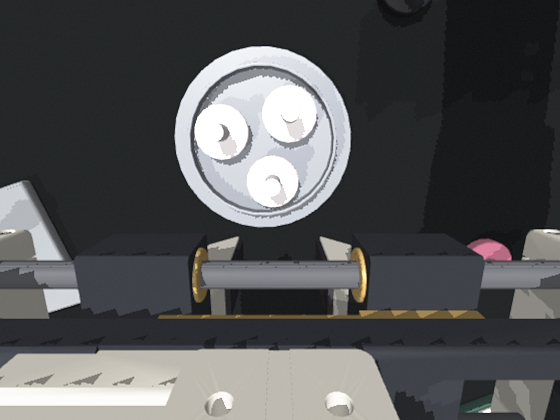

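All three caps lie flat side by side, knobs up, at (272,181), (220,131) and (289,113). They are 37 to 40 mm from the tin's centre. Next I go for the cover.

To row units: -40 mm is -1.6, 416 mm is 16.64.

```bash
echo '[[40, [5.16, 16.64, -1.6], 0], [40, [5.16, 16.64, -1.6], 0], [40, [5.16, 16.64, -1.6], 0], [40, [5.16, 16.64, -1.6], 0], [40, [5.16, 16.64, -1.6], 0], [40, [5.16, 16.64, -1.6], 0], [40, [5.16, 16.64, -1.6], 0], [40, [5.16, 16.64, -1.6], 0], [40, [5.16, 16.64, -1.6], 0], [40, [5.16, 16.64, -1.6], 0]]' > path.dat && python3 -m inch path.dat; echo '[[40, [1.92, 6.32, 0], 0], [40, [1.92, 6.32, 0], 0], [40, [1.92, 6.32, 0], 0], [40, [1.92, 6.32, 0], 0], [40, [1.92, 6.32, 0], 0], [40, [1.92, 6.32, 0], 0]]' > path.dat && python3 -m inch path.dat; echo '[[40, [0, 0, 0], 0]]' > path.dat && python3 -m inch path.dat; python3 w.py w6
```

```text
time: 17.45
ee_pos: [516.8, 147.8, 190.7]
eef_rot: [0.152, 0.988, 0.002, 0.0]
wrist_force: [-0.2, -0.4, 0.8]
gripper_width: 40.1
gripper_force: 0.0
time: 18.05
ee_pos: [520.8, 303.9, 189.1]
eef_rot: [0.157, 0.988, -0.001, -0.0]
wrist_force: [0.6, -1.4, -0.2]
gripper_width: 39.8
gripper_force: 0.0
time: 18.15
ee_pos: [521.3, 302.9, 189.4]
eef_rot: [0.158, 0.987, -0.001, 0.0]
wrist_force: [-0.3, -0.4, -0.2]
gripper_width: 40.1
gripper_force: 0.0
t 18.15 tcp [521.3 302.9 189.4] [[-0.95, 0.312, -0.0], [0.312, 0.95, -0.002], [-0.0, -0.002, -1.0]]
482 401 [25. 54.] [875.9 474.1  14. ]
202 385 [ 75. 534.] [733.8 123.9  14. ]
529 305 [27. 44.] [748.2 552.1  14. ]
515 275 [22. 88.] [702.6 541.5  14. ]
280 276 [ 22. 233.] [615.3 272.7  14. ]
46 274 [20. 85.] [524.5   4.5  14. ]
542 245 [33. 41.] [673.6 576.2  14. ]
58 188 [27. 56.] [435.3  69.4  14. ]
288 191 [149. 175.] [519.6 312.9  14. ]
523 52 [ 81. 138.] [457.9 580.8  14. ]
```

View pics/w6.png

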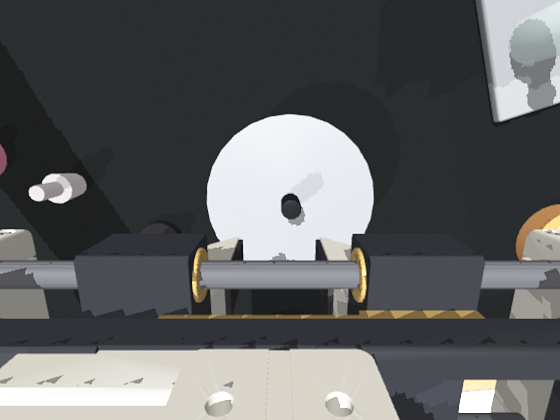

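The cover's top face is at about (290,195) and its black knob at (291,206). I'll fit the top edge at z 63, R 80.5, and check it against the knob.

```bash
cat > cov.py <<'E'
from tin import *
cal=manip.get_calibration("wrist"); s=manip.read_state(); im=manip.grab_frame("wrist")
r=fit(cal,im,(195,100,385,200),63,150); print("tcp",s["ee_pos"].round(1),r)
m=cv2.inRange(im,(0,)*3,(70,)*3)[150:232,250:330]
c=max([k for k in blobs(m,60) if cv2.boundingRect(k)[0]>2 and sum(cv2.boundingRect(k)[0::2])<78],key=cv2.contourArea)
(u,v),ax,_=cv2.fitEllipse(c); print("knob",u+250,v+150,ax,onplane(cal,u+250,v+150,80).round(1))
e=np.array([*r[0][:2],0])-s["ee_pos"]; print("tool",tool(e).round(1))
E
python3 cov.py
```

```text
tcp [521.3 303.2 189.6] (array([520.2, 313.1,  79.9]), np.float64(18.06), 250)
knob 290.3997344970703 206.22038650512695 (18.110132217407227, 24.813283920288086) [521.4 313.2  80. ]
tool [  4.2   9.3 189.5]
```

```bash
echo '[[40, [0.144, 0.368, 1.2], 0], [40, [0.144, 0.368, 2.4], 0], [40, [0.144, 0.368, 3.4], 0], [40, [0.144, 0.368, 3.4], 0]]' > path.dat && python3 -m inch path.dat; python3 cov.py; echo '[[40, [0, 0, 0], 0]]' > path.dat && python3 -m inch path.dat
```

```text
time: 18.65
ee_pos: [517.8, 312.9, 101.2]
eef_rot: [0.157, 0.988, -0.003, -0.003]
wrist_force: [-0.1, -0.4, -0.4]
gripper_width: 39.7
gripper_force: 0.0
tcp [517.8 312.9 101.2] (array([520.4, 312.9,  80.2]), np.float64(0.22), 191)
time: 18.8
ee_pos: [520.8, 315.9, 106.0]
eef_rot: [0.157, 0.988, 0.0, 0.001]
wrist_force: [0.6, -0.1, 0.3]
gripper_width: 40.3
gripper_force: 0.0Traceback (most recent call last):
  File "cov.py", line 5, in <module>
    c=max([k for k in blobs(m,60) if cv2.boundingRect(k)[0]>2 and sum(cv2.boundingRect(k)[0::2])<78],key=cv2.contourArea)
ValueError: max() iterable argument is empty
```

To row units: 35 mm is 1.4, 34 mm is 1.36.

```bash
echo '[[40, [0, -0.06, 0.6], 0], [40, [0, -0.06, 1.12], 0], [40, [0, -0.06, 1.36], 0], [40, [0, -0.06, 1.4], 0], [40, [0, -0.06, 1.4], 0]]' > path.dat && python3 -m inch path.dat 45; echo '[[0, [0, 0, 0], 0], [0, [0, 0, 0], 0], [0, [0, 0, 0], 0], [0, [0, 0, 0], 0]]' > path.dat && python3 -m inch path.dat 45
```

```text
time: 19.3
ee_pos: [519.1, 314.7, 69.3]
eef_rot: [0.156, 0.988, -0.0, -0.0]
wrist_force: [-0.3, 0.1, -0.7]
gripper_width: 40.1
gripper_force: 0.0
time: 19.7
ee_pos: [519.6, 314.8, 70.1]
eef_rot: [0.156, 0.988, 0.0, 0.0]
wrist_force: [0.1, -0.0, 0.7]
gripper_width: 17.2
gripper_force: 45.0
```

To row units: -120 mm is -4.8, -40 mm is -1.6.

```bash
echo '[[0, [0, 0, -0.4], 0], [0, [0, 0, -1.6], 0], [0, [0, 0, -3], 0], [0, [0, 0, -4.2], 0], [0, [0, 0, -4.8], 0], [0, [0, 0, -4.8], 0]]' > path.dat && python3 -m inch path.dat; echo '[[0, [-0.12, -0.6, 0], 0], [0, [-0.36, -1.8, 0], 0], [0, [-0.68, -3.4, 0], 0], [0, [-1, -5, 0], 0], [0, [-1.32, -6.6, 0], 0], [0, [-1.64, -8.2, 0], 0], [0, [-1.96, -9.8, 0], 0], [0, [-2.28, -11.4, 0], 0], [0, [-2.6, -13, 0], 0], [0, [-2.92, -14.6, 0], 0]]' > path.dat && python3 -m inch path.dat; echo '[[0, [-0.32, -1.6, 0], 0], [0, [-0.64, -3.2, 0], 0], [0, [-0.96, -4.8, 0], 0], [0, [-1.28, -6.4, 0], 0], [0, [-1.52, -7.6, 0], 0], [0, [-1.68, -8.4, 0], 0], [0, [-1.68, -8.4, 0], 0], [0, [-1.68, -8.4, 0], 0]]' > path.dat && python3 -m inch path.dat
```

```text
time: 20.3
ee_pos: [520.7, 315.5, 192.3]
eef_rot: [0.156, 0.988, 0.001, 0.002]
wrist_force: [-0.2, 0.5, -3.7]
gripper_width: 17.0
gripper_force: 45.0
time: 21.3
ee_pos: [473.3, -57.6, 187.7]
eef_rot: [0.157, 0.988, -0.0, -0.002]
wrist_force: [0.9, -0.3, -2.4]
gripper_width: 17.0
gripper_force: 45.0
time: 22.1
ee_pos: [449.0, -267.6, 187.7]
eef_rot: [0.157, 0.988, 0.001, -0.002]
wrist_force: [-1.1, 0.1, -2.0]
gripper_width: 17.3
gripper_force: 45.0
```

```bash
echo '[[0, [0.32, -0.96, 0], 0], [0, [0.32, -0.96, 0], 0], [0, [0.32, -0.96, 0], 0], [0, [0.32, -0.96, 0], 0]]' > path.dat && python3 -m inch path.dat; python3 - <<'E'
from tin import *
cal=manip.get_calibration("wrist"); s=manip.read_state(); im=manip.grab_frame("wrist"); cv2.imwrite("pics/w7.png",im)
z=s["ee_pos"][2]-69.5+63
for b in((100,20,460,200),): print(s["ee_pos"].round(1),fit(cal,im,b,z,150))
cv2.imwrite("pics/side7.png",manip.grab_frame("side"))
a=cv2.imread("pics/side7.png"); cv2.imwrite("pics/w7b.png",np.hstack([cv2.resize(im,(400,300)),cv2.resize(a,(400,300))]))
E
```

```text
time: 22.5
ee_pos: [436.5, -286.5, 189.3]
eef_rot: [0.155, 0.988, 0.001, -0.0]
wrist_force: [-0.3, 0.3, -2.7]
gripper_width: 16.7
gripper_force: 45.0
[ 436.5 -286.5  189.3] (array([ 437.3, -287.6,   79.9]), np.float64(0.2), 293)
```

View pics/w7b.png

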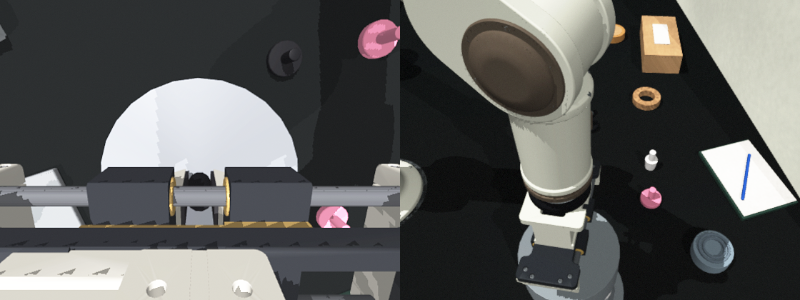

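The cover hangs level (the circle fit has radius 79.9, rms 0.2), with its centre at (437.3,-287.6). I'll correct it by (11.4,-5.8) and go down partway.

To row units: -12.6 mm is -0.504, -2 mm is -0.08.

```bash
echo '[[0, [-0.504, -0.08, 0], 0], [0, [-0.504, -0.08, 0.8], 0], [0, [-0.504, -0.08, 1.6], 0], [0, [-0.504, -0.08, 1.92], 0], [0, [-0.504, -0.08, 1.92], 0], [0, [-0.504, -0.08, 1.92], 0]]' > path.dat && python3 -m inch path.dat; echo '[[0, [0, 0, 0], 0]]' > path.dat && python3 -m inch path.dat;cat > c2.py <<'E'
from tin import *
cal=manip.get_calibration("wrist"); s=manip.read_state(); im=manip.grab_frame("wrist")
print(s["ee_pos"].round(1),fit(cal,im,(100,20,460,200),s["ee_pos"][2]-6.5,150))
E
python3 c2.py
```

```text
time: 23.2
ee_pos: [448.4, -294.1, 142.1]
eef_rot: [0.156, 0.988, -0.0, 0.0]
wrist_force: [-0.0, -0.9, -2.2]
gripper_width: 16.9
gripper_force: 45.0
time: 23.3
ee_pos: [448.5, -294.4, 142.7]
eef_rot: [0.156, 0.988, -0.0, 0.001]
wrist_force: [0.9, 0.2, -1.6]
gripper_width: 16.9
gripper_force: 45.0
[ 448.5 -294.4  142.7] (array([ 449.3, -295.5,   79.9]), np.float64(0.21), 293)
```

To row units: 1.5 mm is 0.06, 65 mm is 2.6.

```bash
echo '[[0, [0.024, 0.06, 0.6], 0], [0, [0.024, 0.06, 1.2], 0], [0, [0.024, 0.06, 1.8], 0], [0, [0.024, 0.06, 2.24], 0], [0, [0.024, 0.06, 2.48], 0], [0, [0.024, 0.06, 2.6], 0], [0, [0.024, 0.06, 2.6], 0]]' > path.dat && python3 -m inch path.dat; echo '[[0, [0, 0, 0.04], 0], [0, [0, 0, 0.08], 0]]' > path.dat && python3 -m inch path.dat; python3 c2.py
```

```text
time: 24.05
ee_pos: [447.6, -292.4, 76.8]
eef_rot: [0.156, 0.988, -0.0, 0.0]
wrist_force: [-0.4, -0.1, -2.4]
gripper_width: 17.0
gripper_force: 45.0
time: 24.25
ee_pos: [448.0, -292.6, 75.2]
eef_rot: [0.156, 0.988, -0.0, 0.001]
wrist_force: [0.7, -0.1, -3.3]
gripper_width: 17.0
gripper_force: 45.0
[ 448.  -292.6   75.2] (array([ 448.1, -293.5,   79.5]), np.float64(0.29), 293)
```

To row units: 2 mm is 0.08, 1 mm is 0.04.

```bash
echo '[[0, [0, 0, 0.04], 0], [0, [0, 0, 0.08], 0]]' > path.dat && python3 -m inch path.dat; echo '[[34, [0, 0, 0], 0], [34, [0, 0, 0], 0], [34, [0, 0, 0], 0], [34, [0, 0, -0.6], 0], [34, [0, 0, -2], 0], [34, [0, 0, -4], 0], [34, [-1.6, 0.4, -4.8], 0], [34, [-2.4, 0.8, -4.8], 0], [34, [-2.4, 0.8, -4.8], 0], [34, [-2.4, 0.8, -4.8], 0]]' > path.dat && python3 -m inch path.dat; python3 - <<'E'
from tin import *
for k in range(2): 
    cal=manip.get_calibration("wrist"); im=manip.grab_frame("wrist")
print(manip.read_state()["ee_pos"].round(1))
for z in (65,67,69): print(z,fit(cal,im,(100,10,460,225),z,150))
a=manip.grab_frame("top"); cv2.imwrite("pics/end.png",np.hstack([cv2.resize(im,(400,300)),cv2.resize(a,(400,300))]))
E
```

```text
time: 24.5
ee_pos: [447.8, -292.5, 73.9]
eef_rot: [0.156, 0.988, -0.0, 0.0]
wrist_force: [-5.2, 3.1, 16.8]
gripper_width: 17.1
gripper_force: 45.0
time: 25.5
ee_pos: [510.4, -291.4, 192.1]
eef_rot: [0.156, 0.988, 0.0, -0.001]
wrist_force: [-1.3, 0.2, 0.2]
gripper_width: 34.1
gripper_force: 0.0
[ 509.2 -291.9  191.8]
65 (array([ 448.5, -293.8,   80.5]), np.float64(0.28), 433)
67 (array([ 448.4, -293.6,   80. ]), np.float64(0.28), 433)
69 (array([ 448.4, -293.5,   79.4]), np.float64(0.28), 433)
```

View pics/end.png

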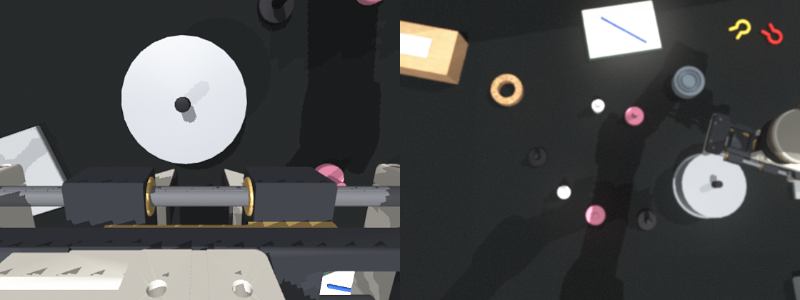

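The cover is on the tin, level and centred to within about 0.5 mm. It touched down with 16.8 N at the expected height, so I'm handing in.

```bash
python3 -c "
from plant import manip
print(manip.hand_in())"
```

```text
the job is handed in; nothing more can be done
None
```

The three white caps lie flat in the tin with their knobs up, the cover sits level over them, centred within about 0.5 mm, and I handed the job in at about 26 s; the stoppers and rings look untouched in the last picture, but hand-in gave no verdict.

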